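# Slacken the belt drive and hold its tensioner back

## Task

Get the small belt drive ready for a new belt: slide the idler block along its channel, nose under the guard bridge, until it is fully home against the end stop and leave it there; then push the sprung tensioner arm back by its post until the ratchet pawl has clicked in behind its toe. Finish while still holding: keep pressing the post with the fingers so that the arm stays compressed clearly beyond the click, carried by you and not resting on the pawl. Leave the other things on the desk, and the spare parts on the base plate, where they are.

Things in the scene. Friction and masses are not known exactly. Their poses are not given: they have to be found in the camera images.
- drive: the fixed belt drive: grey steel base plate 280 x 360 x 12 mm, turned by -0.3 to 0.45 rad. Origin on the table; plate spans x -125..155, y -180..180 mm. 'Drive (x, y, z)' below means mm in this frame, z above the table. Near (-x) side: channel with idler block; far (+x) side: tensioner arm. Also a motor with pulley about (75, 137), top z 69, and a pulley of radius 20 at (20, -145), top z 59
- channel_stop (a point): middle of the end stop's face, drive (-70, 85, 24), where block_nose comes. The aluminium channel runs along drive +y to it: centre line x -70, floor z 12, walls 12 high, 6 thick, 40 apart inside, y -150..100, open at the -y end. The end stop's top is at z 36
- bridge_top (a point): middle of the top of the dark steel guard bridge over the channel, drive (-70, 30, 59): it spans x -103..-37, y 10..50, underside z 54
- idler_block: loose aluminium block, about 0.35 kg, lying in the channel: 36 wide (x), 125 long (y), 24 high; origin under its centre, +y to its nose, which carries a dark roller (top 36 over the underside) and passes under the bridge. It starts 60 to 100 mm short of the stop, slides with light friction and stays where left
- lug_top (a point): centre of the top of the lug at the block's tail (-y) end, by which it is pushed or gripped: 24 (x) x 22 (y) mm, flush with the tail face, z 36 to its top at z 74. With the block home the lug is still 28 mm clear of the bridge
- block_nose (a point): middle of the block's nose face, 12 mm above its underside, 114 mm ahead of lug_top; home when it meets channel_stop
- pivot (a point): on the axis of the tensioner's upright pivot, drive (65, -100, 54)
- post_top (a point): top centre of the upright round steel post on the tensioner arm, 115 mm from the pivot axis, 20 mm diameter, free from z 60 to its top at z 97 (below that a wider dark collar, 32 mm diameter); push it, or grip it from above. Nothing else within 60 mm of it is taller than z 61
- tensioner (a joint): angle q of the tensioner arm, rad. 0 = rest; grows as the post is pushed to drive +x (clockwise from above). Arm direction from the pivot in the drive frame: (sin(q-0.35), cos(q-0.35)). Spring at the post: 3.5 N at 0, 9 N at 0.6, plus up to 10 N while the toe (arm's end, 140 mm from pivot) rides over the pawl. Let go past the click, it rests on the pawl at 0.45. Hard stop 0.68
- pawl (a joint): travel of the sprung steel pawl slider beyond the arm's end, m: 0 = fully out (at rest, and again after the click); up to about 0.010 while the arm's toe rides over it and pushes it back to drive +y, at tensioner angles of about 0.30 to 0.45
- pawl_nose (a point): tip of the pawl's nose, top edge of its flat side, at drive (75, 34, 47) when out; ramp on the -x side, flat catch on the +x side. Its guide: x 50..86, y 55..92, top z 48
- spare_roller: A bystander, to be left where it is. Small aluminium flanged roller, 28 mm diameter, 17 high, standing on the base plate; origin under its centre
- bolt: A bystander, to be left where it is. Steel bolt standing on its 18 mm head on the base plate, 30 high; origin under the head
- screwdriver: A bystander, to be left where it is. Screwdriver with blue handle lying on the table beside the plate; x along it towards the tip
- wrench: A bystander, to be left where it is. Steel wrench lying on the table beside the plate; x along it
- tape: A bystander, to be left where it is. Roll of paper tape lying flat, 100 mm diameter, 24 high
- meter: A bystander, to be left where it is. Black multimeter lying flat, 90 x 150 x 35 mm
- jar: A bystander, to be left where it is. Glass jar with steel lid, 64 mm diameter, 75 high
- spray_can: A bystander, to be left where it is. Spray can standing, 54 mm diameter, 180 high

How it is judged (in metres and radians):
On the way, in this order (a step that is already met when the one before it is completed fails the run):
1. the idler block is home against the end stop (distance between block_nose and channel_stop below 0.006 m), for 0.2 s.
2. the tensioner arm is pressed back past the click, with the pawl out behind its toe (value of joint tensioner above 0.475 rad and value of joint pawl below 0.003 m and contact force between the fingers and tensioner above 3 N and contact force between pawl and tensioner below 0.3 N), for 0.2 s.
At the end, for the whole second after the job is handed in: The block's nose is within 6 mm of the end stop; the tensioner arm stands still beyond 0.475 rad (it would rest on the pawl at 0.45), the pawl is out again (within 3 mm), the fingers press the arm with more than 3 N and the pawl carries none of it (under 0.3 N) (all of step 2 and distance between block_nose and channel_stop below 0.006 m and velocity of joint tensioner between -0.1 and 0.1 rad/s); the arm keeps its last pose, push and grip.
It fails at once if one of the other things is moved by more than 25 mm (distance of any of spare_roller, bolt, screwdriver, wrench, tape, meter, jar, spray_can from where it was at the start of the episode above 0.025 m).
It also fails if it takes over 48 s, if anything falls off the work surface, if the arm or the gripper's body presses on something with over 40 N, if the wrist force passes 120 N, or if a joint passes its speed limit or range.

## Robot

A 6-joint arm with a two-finger parallel gripper is mounted at the origin on the work surface. World frame = base frame: x ahead of the robot, y to its left, z up, the work surface at z = 0. Lengths are in mm, angles in rad, forces in N, time in s.
With the tool pointing down it reaches from about 300 to 775 mm from the base axis. Payload 14.6 kg.
Tool frame: the origin (TCP) lies midway between the tips of the shut fingers; the grasp point (between the pads) lies behind it (manip.grip_depth is the z of the grasp point in the tool frame, in mm); z points along the fingers, y is the line along which they close (so a half turn about z gives the same grasp; the last joint's range is limited). The gripper opens to 94 mm and grips with 3 to 60 N. Pads are 16 mm wide; open, the fingers measure 119 mm over their backs; the gripper's body (75 mm by 177 mm) begins 78 mm behind the grasp point.
Start: joints at [-1.341, 0.3, 1.521, -0, 1.321, -0.067], TCP at [160.847, -525.944, 205.446] pointing down, gripper open.
Joint ranges: [-3.03, 3.03], [-0.79, 2.21], [0.23, 2.52], [-1.04, 4.18], [0, 3.07], [-2.55, 2.55]. Speed limits (rad/s): [2.22, 2.22, 2.57, 3.14, 3.14, 3.14].

## Interface

Orientations are given as [roll, pitch, yaw] about the fixed x, y, z axes, in that order (R = Rz(yaw) Ry(pitch) Rx(roll)).
In Python, from cell import manip gives the robot as it stands.
- The arm moves only by the shell command python3 nudge.py 'ROWS' [OPENING] [FORCE]. ROWS is a JSON object whose key "deltas" holds a list of rows, 1 to 5 of them, each of 6 numbers: dx, dy, dz in units of 5 mm, then a rotation vector rx, ry, rz in units of 0.25 rad; each row is the pose to reach, as a shift and turn from the pose commanded when the command began, along the tool's axes at that moment; what a row does not reach only later rows make up. A row lasts 1/10 s, in which the tool goes at most 50 mm and 0.15 rad, less where a joint would pass 70% of its speed; a pose out of reach is approached as far as the arm can. OPENING is the finger opening in mm, set as the command begins (- or left out keeps the last). The fingers move at their own pace and stop on an object; FORCE is the grip in N (left out, the last holds). Time passes only in rows, so rows that do not move let the fingers close. It prints the time, the measured TCP pose, the force, the opening and the grip force at its end. Input that does not fit is refused with a message, and nothing moves.
- manip.read_state(): the state, without advancing time (a new reading comes with each control period).
- manip.camera(name): name is "scene" or "top" or "wrist"; returns (picture, depth): 384x512x3 uint8, red, green, blue; 384x512 float32, mm along the optical axis (not along the pixel's ray), 0 where there is no reading.
- manip.camera_info(name): a dict with "K" (3x3 intrinsics, pixels), "dist" ([k1, k2, p1, p2, k3] as OpenCV has them; the pictures are not rectified), "rvec" (rotation vector, rad) and "tvec" (3), from world to camera coordinates, as OpenCV has them; the wrist camera has in their place "mount" (4x4, takes a point from camera to tool coordinates, whose origin is the TCP and whose axes are the flange's). Camera axes: x right, y down, z forward; pixel columns grow to the right and rows downward; lengths in mm; the calibration is good to about 2 mm. A picture is of the moment at which its call begins: read the wrist's pose just before it. camera_info takes no time and is no camera call.
- manip.sign_off(): hands the job in; it is judged then, once.
The state is a dict: "clock": time; "joints": joint angles; "qd": joint speeds; "effort": joint torques, N m; "eef_pos": TCP position; "eef_rot": TCP orientation; "wrist_force": force on the tool from outside, world axes, zero at the start; "moment": the same for the moment, N m; "finger_gap": finger opening in mm; "finger_force": force on a finger pad.
Only numpy, scipy, OpenCV 4.12 (cv2) and the standard library are available. Lean on these libraries where they do the work, as an engineer would, in place of code of your own. Each camera call takes 0.05 s, during which the arm holds its last target. There are 200 camera calls.

## Working session

There is one attempt and no reset: what is moved stays moved. The work goes in short steps, Python scripts to look and compute and a shell command to move; the robot and the scene stay as the last step left them, time stands still between calls to the robot, and variables do not carry over. Pictures are saved under pics/ and viewed, at most 10 in all, crops included, and the job is handed in when it is done.

```bash
ls; mkdir -p pics; python3 - <<'E'
from cell import manip
import cv2,numpy as np
s=manip.read_state();print({k:np.round(v,3).tolist() for k,v in s.items()},manip.grip_depth)
for n in("top","scene"):
    im,d=manip.camera(n);cv2.imwrite(f"pics/{n}0.png",cv2.cvtColor(im,cv2.COLOR_RGB2BGR));np.save(f"pics/{n}0.npy",d)
    i=manip.camera_info(n);print(n,i)
E
```

```text
cell.py
nudge.py
pics
{'clock': 0.0, 'joints': [-1.341, 0.3, 1.522, 0.0, 1.321, -0.067], 'qd': [-0.0, 0.0, -0.0, -0.001, -0.0, -0.001], 'effort': [-0.001, -53.181, -35.273, 0.071, 0.025, -0.0], 'eef_pos': [160.782, -525.696, 204.891], 'eef_rot': [-3.14, -0.0, 0.297], 'wrist_force': [-0.483, -0.362, 0.212], 'moment': [-0.004, 0.007, -0.049], 'finger_force': 0.0, 'finger_gap': 94.164} -18.8
top {'K': array([[353.54987835,   0.        , 260.62742461],
       [  0.        , 353.54987835, 192.69114193],
       [  0.        ,   0.        ,   1.        ]]), 'dist': array([-0.02436958,  0.        ,  0.        ,  0.        ,  0.        ]), 'rvec': array([ 2.16256544, -2.12578565,  0.15123361]), 'tvec': array([  7.5397984 , 613.61476879, 997.16428338])}
scene {'K': array([[426.85620023,   0.        , 247.77944463],
       [  0.        , 426.85620023, 191.69599904],
       [  0.        ,   0.        ,   1.        ]]), 'dist': array([-0.04570174,  0.        ,  0.        ,  0.        ,  0.        ]), 'rvec': array([ 1.78145197,  2.02827217, -0.57322627]), 'tvec': array([  64.93723434, -439.46830691, 1678.98095158])}
```

View pics/top0.png

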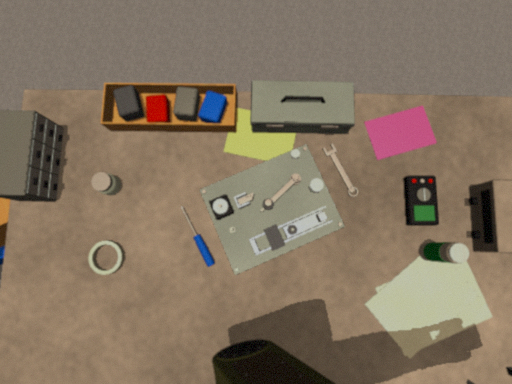

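View pics/scene0.png

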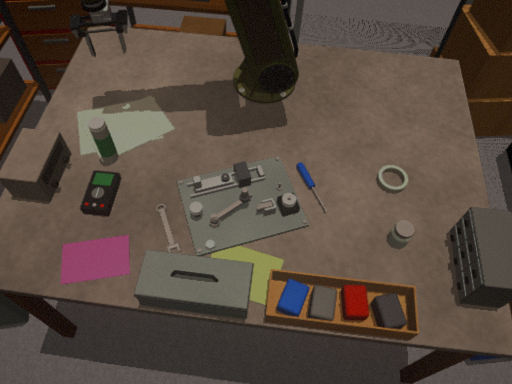

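The top view shows the plate (corners near (204,190), (306,148), (342,226), (237,271)), the bridge at (273,237), the motor at (221,206) and the pivot at (268,204). The post is near (297,178).

```bash
cat > h.py <<'E'
from cell import manip
import cv2,numpy as np
def ray(n,uv,z):
    i=manip.camera_info(n);R=cv2.Rodrigues(i["rvec"])[0];t=np.asarray(i["tvec"])
    p=cv2.undistortPoints(np.float64(uv).reshape(-1,1,2),i["K"],i["dist"]).reshape(-1,2)
    d=np.c_[p,np.ones(len(p))]@R; c=-R.T@t
    return c+d*((np.asarray(z)-c[2])/d[:,2])[:,None]
def proj(n,P):
    i=manip.camera_info(n);return cv2.projectPoints(np.float64(P).reshape(-1,1,3),i["rvec"],i["tvec"],i["K"],i["dist"])[0].reshape(-1,2)
E
python3 - <<'E'
from h import *
for n,c,box in(("top",(215,240),(190,135,360,285)),("scene",(215,225),(165,150,315,265))):
    im=cv2.imread(f"pics/{n}0.png");d=np.load(f"pics/{n}0.npy")
    hsv=cv2.cvtColor(im,cv2.COLOR_BGR2HSV)
    x0,y0,x1,y1=box
    print(n,hsv[c[1],c[0]],d[c[1],c[0]])
    lab=cv2.cvtColor(im,cv2.COLOR_BGR2LAB).astype(int)
    m=((np.abs(lab-lab[c[1],c[0]])[...,1:].max(-1)<5)&(np.abs(lab-lab[c[1],c[0]])[...,0]<40)).astype(np.uint8)
    k=np.zeros_like(m);k[y0:y1,x0:x1]=m[y0:y1,x0:x1];k=cv2.morphologyEx(k,cv2.MORPH_OPEN,np.ones((3,3)))
    cs=max(cv2.findContours(k,0,2)[0],key=cv2.contourArea)
    P=ray(n,cv2.convexHull(cs).reshape(-1,2),12)[:,:2]
    r=cv2.minAreaRect(P.astype(np.float32));print(r);print(cv2.boxPoints(r).round(1).tolist())
    print(proj(n,np.c_[cv2.boxPoints(r),[12]*4]).round(1).tolist())
    cv2.imwrite(f"pics/{n}0c.png",cv2.resize(im[y0:y1,x0:x1],None,fx=4.6,fy=4,interpolation=cv2.INTER_CUBIC) if 0 else cv2.resize(im[y0:y1,x0:x1],None,fx=4,fy=4,interpolation=cv2.INTER_CUBIC))
E
```

```text
top [ 15  90 150] 1068.0553
((574.2907104492188, -19.34759521484375), (453.0899658203125, 514.4962768554688), 0.9929792881011963)
[[343.29998779296875, 233.89999389648438], [352.20001220703125, -280.5], [805.2999877929688, -272.6000061035156], [796.2999877929688, 241.8000030517578]]
[[185.6, 284.0], [360.7, 284.0], [354.9, 134.9], [190.0, 135.0]]
scene [16 61 80] 1306.0267
((576.2107543945312, -18.886688232421875), (423.45574951171875, 516.2032470703125), 7.832283020019531)
[[331.29998779296875, 208.0], [401.6000061035156, -303.3999938964844], [821.0999755859375, -245.6999969482422], [750.7999877929688, 265.70001220703125]]
[[314.0, 150.0], [165.0, 150.0], [151.8, 264.7], [327.5, 263.9]]
```

View pics/top0c.png

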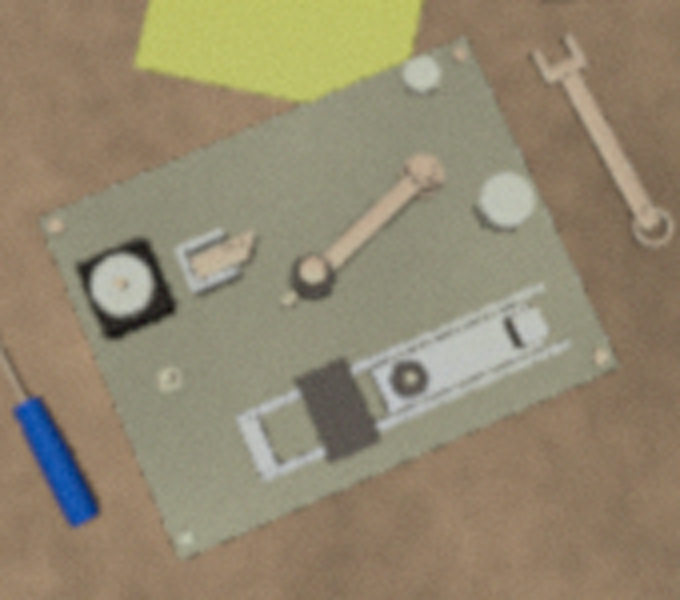

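The crop shows the plate corners at about (40,218), (467,40), (617,368) and (183,558). The post with its dark collar is at (313,270), the pivot at (424,170), the pawl at (225,255), the lug at (530,325), the roller at (409,378) and the bridge at (337,408). My mask sampled the table colour, so I'll redo it.

```bash
cat > m.py <<'E'
from h import *
im=cv2.imread("pics/top0.png");d=np.load("pics/top0.npy")
hsv=cv2.cvtColor(im,cv2.COLOR_BGR2HSV);print(hsv[230,225],hsv[200,255],hsv[215,200],hsv[145,260])
m=((hsv[...,0]>22)&(hsv[...,0]<60)&(hsv[...,1]<90)&(hsv[...,2]>90)).astype(np.uint8)
k=np.zeros_like(m);k[135:285,190:360]=m[135:285,190:360];k=cv2.morphologyEx(k,cv2.MORPH_OPEN,np.ones((3,3)))
cs=max(cv2.findContours(k,0,2)[0],key=cv2.contourArea)
P=ray("top",cv2.convexHull(cs).reshape(-1,2),12)[:,:2]
r=cv2.minAreaRect(P.astype(np.float32));print(r);
C=ray("top",[(190+a/4,135+b/4) for a,b in((40,218),(467,40),(617,368),(183,558))],12)
print("click corners",C.round(1).tolist())
# rigid fit: corners drive (155,180),(155,-180),(-125,-180),(-125,180)
D=np.array([(155,180),(155,-180),(-125,-180),(-125,180)],float)
U,_,V=np.linalg.svd((D-D.mean(0)).T@(C[:,:2]-C[:,:2].mean(0)));R=(U@V).T
t=C[:,:2].mean(0)-R@D.mean(0);th=np.arctan2(R[1,0],R[0,0]);print("fit",t,th,np.abs(D@R.T+t-C[:,:2]).max())
def dr(uv,z):
    return (ray("top",[uv],[z])[0,:2]-t)@R
for n,(a,b),z in(("post",(313,270),97),("pivot",(424,170),54),("bridge",(337,408),59),("lug",(531,325),74),("motor",(122,286),69),("pulley",(505,198),59),("stopface",(268,440),36),("pawltip",(256,236),48),("roller",(409,378),48),("spare",(422,73),29),("bolt",(168,378),42)):
    u=(190+a/4,135+b/4);print(n,dr(u,z).round(1),"depth",d[int(u[1]),int(u[0])])
np.savez("fit.npz",R=R,t=t)
E
python3 m.py
```

```text
[ 29  37 137] [ 29  41 143] [ 15  84 149] [ 31 115 193]
((574.0523681640625, -15.012954711914062), (279.8815002441406, 358.87457275390625), 24.561925888061523)
click corners [[624.8, 203.1, 12.0], [770.1, -122.2, 12.0], [518.4, -234.4, 12.0], [373.5, 87.3, 12.0]]
fit [558.01819345 -22.71016349] 0.4230881852444001 3.7769843060090693
post [26.4  8.7] depth 985.5636
pivot [ 66.3 -98.3] depth 1033.4071
bridge [-67.5  30. ] depth 1011.199
lug [ -68.4 -119.1] depth 1001.31586
motor [ 72.6 137.1] depth 1012.8021
pulley [  23.4 -143.3] depth 1030.4093
stopface [-68.8  84.4] depth 1052.043
pawltip [70.9 34. ] depth 1076.1191
roller [-68.3 -26.9] depth 1021.63043
spare [ 138.8 -131.7] depth 1072.6615
bolt [  1.  133.6] depth 1033.7412
```

```bash
cat >> h.py <<'E'
th=np.radians(24.562);Rd=np.array([[np.cos(th),-np.sin(th)],[np.sin(th),np.cos(th)]]);td=np.array([574.05,-15.01])-Rd@[15,0]
def st():
    s=manip.read_state();p=np.array(s["eef_pos"]);dp=(p[:2]-td)@Rd
    print("t",round(s["clock"],2),"drive",dp.round(1),"z",round(p[2],1),"rot",np.round(s["eef_rot"],3),"F drive",(np.array(s["wrist_force"])[:2]@Rd).round(1),round(s["wrist_force"][2],1),"gap",round(s["finger_gap"],1))
    return p,s
def delta(dxy,z):
    p,s=st();w=np.r_[Rd@dxy+td,z];from scipy.spatial.transform import Rotation as Ro
    T=Ro.from_euler("xyz",s["eef_rot"]).as_matrix();print("target world",w.round(1),"tool delta",(T.T@(w-p)).round(1),"yaw left",round(th-s["eef_rot"][2],3))
E
python3 - <<'E'
from h import *
for n,(a,b),z,e in(("post",(313,270),97,(25.6,8)),("pivot",(424,170),54,(65,-100)),("bridge",(337,408),59,(-70,30)),("lug",(531,325),74,(-70,0)),("motor",(122,286),69,(75,137)),("pulley",(505,198),59,(20,-145)),("stop",(268,440),36,(-70,85)),("roller",(409,378),48,(-70,0))):
    print(n,((ray("top",[(190+a/4,135+b/4)],[z])[0,:2]-td)@Rd).round(1),e)
# lug in scene view: predicted pixel
for P in((-70,-119,74),(25.6,8,97)): print(proj("scene",np.r_[Rd@P[:2]+td,P[2]]))
delta([-70,-155],120)
E
```

```text
(no output)
```

View pics/scene0c.png

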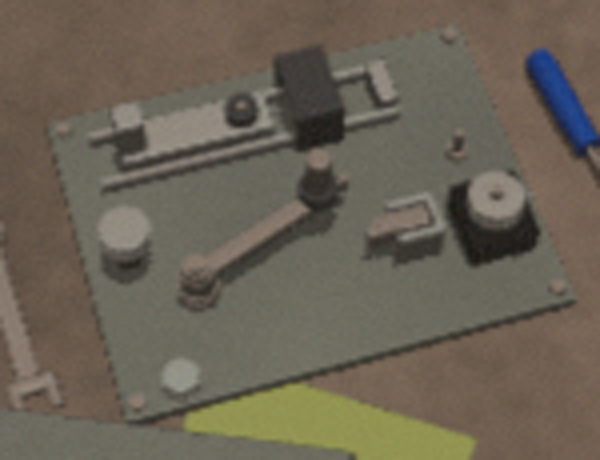

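The scene crop shows the lug top at (127,113) and the post top at (318,158). The fit predicts (127,116) and (319,159), so I trust it and move to a hover behind the lug with the fingers shut.

The rows are not in the units I measure in: shifts go in units of 5 mm and turns go in units of 0.25 rad. I convert before sending: 45 mm is 9, 225 mm is 45, -0.132 rad is -0.528.

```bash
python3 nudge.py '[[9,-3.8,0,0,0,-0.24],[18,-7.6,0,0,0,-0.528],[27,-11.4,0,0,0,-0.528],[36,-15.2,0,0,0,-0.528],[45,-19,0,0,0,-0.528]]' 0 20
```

```text
refused: ROWS must be an object with the rows under "deltas". Nothing was moved.
```

Nothing moved. I misread the format; it is an object with the rows under "deltas". Resending.

```bash
python3 nudge.py '{"deltas":[[9,-3.8,0,0,0,-0.24],[18,-7.6,0,0,0,-0.528],[27,-11.4,0,0,0,-0.528],[36,-15.2,0,0,0,-0.528],[45,-19,0,0,0,-0.528]]}' 0 20
python3 -c "
from h import *
delta([-70,-157],110)"
```

```text
clock: 0.6
eef_pos: [349.4, -367.7, 205.3]
eef_rot: [-3.141, 0.0, 0.429]
wrist_force: [0.8, -0.5, 0.0]
finger_gap: 57.8
finger_force: 0.0
t 0.6 drive [-336.  -227.4] z 205.3 rot [-3.141  0.     0.429] F drive [ 0.5 -0.8] 0.0 gap 57.8
target world [ 562.  -193.1  110. ] tool delta [266.  -70.3  95.3] yaw left 0.0
```

In the tool's units: 45 mm is 9, 180 mm is 36.

```bash
python3 nudge.py '{"deltas":[[9,-2.4,0,0,0,0],[18,-5,4,0,0,0],[27,-7.4,8,0,0,0],[36,-10,12,0,0,0],[36,-10,12,0,0,0]]}'
python3 nudge.py '{"deltas":[[0,0,0,0,0,0],[0,0,0,0,0,0]]}'
python3 -c "
from h import *
delta([-70,-157],110)"
```

```text
clock: 1.1
eef_pos: [492.8, -245.2, 142.5]
eef_rot: [-3.138, 0.002, 0.433]
wrist_force: [0.1, -0.9, 0.4]
finger_gap: 17.4
finger_force: 0.0
clock: 1.3
eef_pos: [490.7, -249.8, 145.9]
eef_rot: [3.141, -0.0, 0.428]
wrist_force: [-1.1, -1.2, 0.1]
finger_gap: 2.0
finger_force: 0.0
t 1.3 drive [-158.4 -178.8] z 145.9 rot [ 3.141 -0.     0.428] F drive [-1.4 -0.6] 0.1 gap 2.0
target world [ 562.  -193.1  110. ] tool delta [ 88.4 -21.9  35.9] yaw left 0.001
```

```bash
python3 nudge.py '{"deltas":[[8,-2,3.2,0,0,0],[16,-4,6.4,0,0,0],[17.6,-4.4,7.2,0,0,0],[17.6,-4.4,7.2,0,0,0],[17.6,-4.4,7.2,0,0,0]]}'
python3 -c "
from h import *
delta([-70,-157],48)
im,d=manip.camera('wrist');cv2.imwrite('pics/w1.png',im[:,:,::-1])"
```

```text
clock: 1.8
eef_pos: [561.4, -193.8, 110.3]
eef_rot: [3.141, -0.0, 0.428]
wrist_force: [0.2, -0.9, 0.3]
finger_gap: 0.3
finger_force: 0.0
t 1.8 drive [ -70.8 -157.3] z 110.3 rot [ 3.141 -0.     0.428] F drive [-0.2 -0.9] 0.3 gap 0.3
target world [ 562.  -193.1   48. ] tool delta [ 0.8 -0.4 62.3] yaw left 0.001
```

View pics/w1.png

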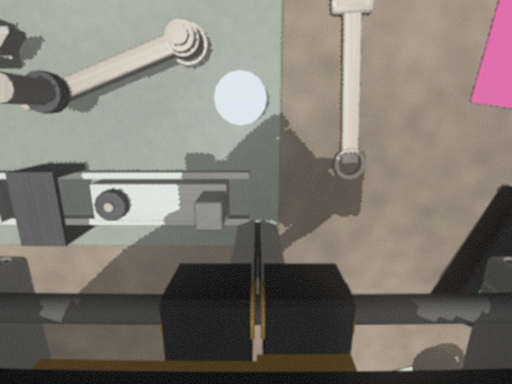

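The wrist view shows the lug at (209,212), ahead of the shut finger tips at (258,225). The path behind it is clear, so I'll descend.

In the tool's units: 62 mm is 12.4, 1 mm is 0.2.

```bash
python3 nudge.py '{"deltas":[[0.2,0,6,0,0,0],[0.2,0,12.4,0,0,0],[0.2,0,12.4,0,0,0],[0.2,0,12.4,0,0,0]]}'
python3 nudge.py '{"deltas":[[0,-2.4,0,0,0,0],[0,-4.8,0,0,0,0],[0,-7.2,0,0,0,0],[0,-9.6,0,0,0,0],[0,-12,0,0,0,0]]}'
python3 -c "
from h import *
delta([-70,-54],48)"
```

```text
clock: 2.25
eef_pos: [562.8, -192.9, 48.7]
eef_rot: [3.141, -0.0, 0.428]
wrist_force: [0.1, 0.4, -0.3]
finger_gap: 0.3
finger_force: 0.0
clock: 2.75
eef_pos: [538.6, -137.0, 49.4]
eef_rot: [3.138, -0.003, 0.429]
wrist_force: [2.0, -5.4, 4.4]
finger_gap: 0.4
finger_force: 2.9
t 2.75 drive [-67.9 -96.2] z 49.4 rot [ 3.138e+00 -3.000e-03  4.290e-01] F drive [-0.4 -5.8] 4.4 gap 0.4
target world [519.2 -99.5  48. ] tool delta [ -2.1 -42.2   1.3] yaw left -0.001
```

In the tool's units: -34 mm is -6.8, -30 mm is -6.

```bash
python3 nudge.py '{"deltas":[[-0.2,-1.6,0,0,0,0],[-0.4,-3.2,0,0,0,0],[-0.4,-4.8,0,0,0,0],[-0.4,-6,0,0,0,0],[-0.4,-6.8,0,0,0,0]]}'
python3 nudge.py '{"deltas":[[0,0,0,0,0,0],[0,0,0,0,0,0]]}'
python3 -c "
from h import *
delta([-70,-54],48)"
```

```text
clock: 3.25
eef_pos: [522.9, -107.1, 49.4]
eef_rot: [3.138, -0.003, 0.429]
wrist_force: [2.2, -6.6, 5.1]
finger_gap: 0.3
finger_force: 3.4
clock: 3.45
eef_pos: [522.2, -106.9, 48.4]
eef_rot: [3.141, -0.001, 0.429]
wrist_force: [1.3, -1.2, 1.5]
finger_gap: 0.6
finger_force: 0.9
t 3.45 drive [-70.3 -62. ] z 48.4 rot [ 3.141e+00 -1.000e-03  4.290e-01] F drive [ 0.7 -1.7] 1.5 gap 0.6
target world [519.2 -99.5  48. ] tool delta [ 0.3 -8.   0.4] yaw left -0.001
```

```bash
for i in 1; do python3 nudge.py '{"deltas":[[0,-0.6,0,0,0,0],[0,-1.2,0,0,0,0],[0,-1.6,0,0,0,0],[0,-1.6,0,0,0,0]]}'; done
python3 -c "
from h import *
st()
im,d=manip.camera('top');cv2.imwrite('pics/t2.png',cv2.resize(im[135:285,190:360,::-1],None,fx=4,fy=4,interpolation=2))
im,d=manip.camera('scene');cv2.imwrite('pics/s2.png',cv2.resize(im[150:265,165:315,::-1],None,fx=5,fy=5,interpolation=2))"
```

```text
clock: 3.85
eef_pos: [519.2, -100.1, 48.3]
eef_rot: [3.14, -0.001, 0.429]
wrist_force: [3.3, -4.6, 3.3]
finger_gap: 0.2
finger_force: 2.4
t 3.85 drive [-70.3 -54.6] z 48.3 rot [ 3.14e+00 -1.00e-03  4.29e-01] F drive [ 1.1 -5.6] 3.3 gap 0.2
```

View pics/s2.png

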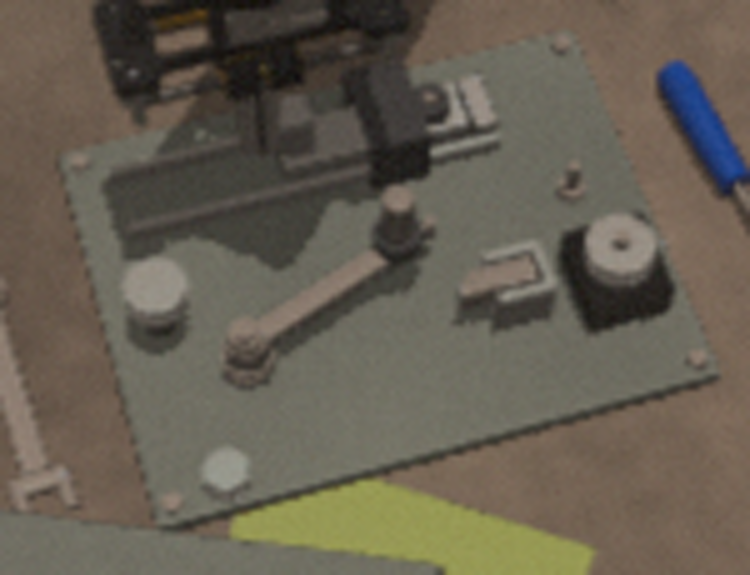

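The roller (432,100) is now past the bridge. The nose, near x≈460, is still a few mm short of the stop at (470,100). I'll push on gently until the force jumps.

```bash
python3 nudge.py '{"deltas":[[0,-0.2,0,0,0,0],[0,-0.4,0,0,0,0],[0,-0.6,0,0,0,0],[0,-0.6,0,0,0,0]]}'; python3 nudge.py '{"deltas":[[0,-0.2,0,0,0,0],[0,-0.4,0,0,0,0],[0,-0.6,0,0,0,0],[0,-0.6,0,0,0,0]]}'
python3 -c "
from h import *
st()"
```

```text
clock: 4.35
eef_pos: [517.9, -97.6, 48.0]
eef_rot: [3.14, -0.001, 0.429]
wrist_force: [3.2, -4.3, 4.2]
finger_gap: 0.4
finger_force: 3.0
clock: 4.75
eef_pos: [518.1, -97.1, 49.0]
eef_rot: [3.135, -0.003, 0.429]
wrist_force: [8.3, -21.9, 4.9]
finger_gap: 0.0
finger_force: 11.7
t 4.75 drive [-70.  -51.4] z 49.0 rot [ 3.135e+00 -3.000e-03  4.290e-01] F drive [ -1.6 -23.4] 4.9 gap 0.0
```

The force jumped to 23 N at drive y -51.4. Home was expected at about -40 - 12.5 = -52.5, so the block is seated. I'll hold briefly, back off, rise and check.

In the tool's units: -40 mm is -8, 20 mm is 4.

```bash
python3 nudge.py '{"deltas":[[0,0,0,0,0,0],[0,0,0,0,0,0],[0,0,0,0,0,0]]}'; python3 nudge.py '{"deltas":[[0,1.2,0,0,0,0],[0,3.6,0,0,0,0],[0,4,-8,0,0,0],[0,4,-17,0,0,0],[0,4,-20,0,0,0]]}'
python3 -c "
from h import *
delta([-5,11],130)
im,d=manip.camera('top');cv2.imwrite('pics/t3.png',cv2.resize(im[135:285,190:360,::-1],None,fx=4,fy=4,interpolation=2))
im,d=manip.camera('scene');cv2.imwrite('pics/s3.png',cv2.resize(im[150:210,210:290,::-1],None,fx=8,fy=8,interpolation=2))"
```

```text
clock: 5.05
eef_pos: [518.0, -97.1, 48.9]
eef_rot: [3.135, -0.003, 0.429]
wrist_force: [8.8, -21.5, 5.9]
finger_gap: 0.3
finger_force: 11.7
clock: 5.55
eef_pos: [525.6, -113.3, 151.2]
eef_rot: [3.139, -0.003, 0.429]
wrist_force: [1.0, 0.1, 0.2]
finger_gap: 0.4
finger_force: 0.0
t 5.55 drive [-69.9 -69.2] z 151.2 rot [ 3.139e+00 -3.000e-03  4.290e-01] F drive [ 1.  -0.4] 0.2 gap 0.4
target world [551.3 -13.3 130. ] tool delta [ 64.8 -80.3  21.2] yaw left -0.0
```

View pics/s3.png

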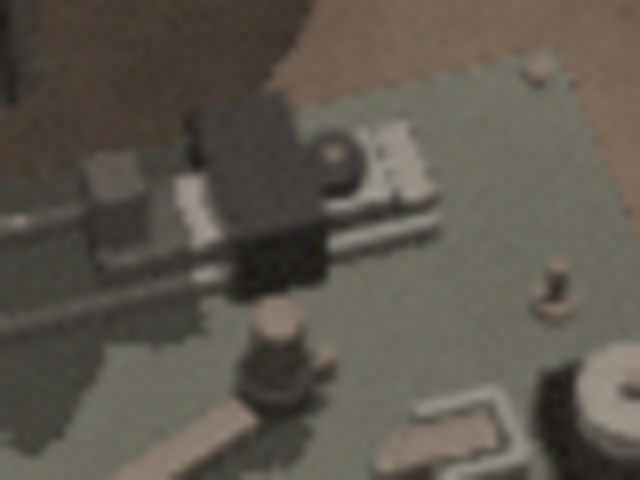

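The block now sits against the stop: no gap is visible between nose and stop near (380,165), and the lug top is at about (112,165). I'll check the lug numerically and move to the post.

In the tool's units: -38 mm is -7.6, 21 mm is 4.2.

```bash
python3 nudge.py '{"deltas":[[6,-7.6,0,0,0,0],[12,-15,2,0,0,0],[13,-16,4.2,0,0,0],[13,-16,4.2,0,0,0],[13,-16,4.2,0,0,0]]}'
python3 -c "
from h import *
print('lug',((ray('scene',[(210+112/8,150+165/8)],[74])[0,:2]-td)@Rd).round(1),'want -70 -29')
delta([-6,11],69)"
```

```text
clock: 6.15
eef_pos: [549.8, -13.8, 125.4]
eef_rot: [-3.141, 0.002, 0.429]
wrist_force: [0.4, -0.4, 0.6]
finger_gap: 0.5
finger_force: 0.0
lug [-76.3 -29.1] want -70 -29
t 6.15 drive [-6.5 11.2] z 125.4 rot [-3.141e+00  2.000e-03  4.290e-01] F drive [ 0.2 -0.5] 0.6 gap 0.5
target world [550.4 -13.7  69. ] tool delta [ 0.6  0.3 56.4] yaw left 0.0
```

In the tool's units: 56 mm is 11.2, 30 mm is 6.

```bash
python3 nudge.py '{"deltas":[[0,0,6,0,0,0],[0,0,11.2,0,0,0],[0,0,11.2,0,0,0],[0,0,11.2,0,0,0]]}'; python3 nudge.py '{"deltas":[[1.6,0,0,0,0,0],[3.2,0,0,0,0,0],[4.8,0,0,0,0,0],[6.4,0,0,0,0,0],[8,0,0,0,0,0]]}'
python3 -c "
from h import *
delta([71,12],69)"
```

```text
clock: 6.55
eef_pos: [550.5, -14.0, 71.2]
eef_rot: [3.142, 0.0, 0.428]
wrist_force: [0.0, -0.0, -0.1]
finger_gap: 0.5
finger_force: 0.0
clock: 7.05
eef_pos: [586.6, 4.4, 71.0]
eef_rot: [-3.14, 0.002, 0.429]
wrist_force: [-9.7, 3.7, 0.8]
finger_gap: 0.4
finger_force: 3.6
t 7.05 drive [34.5 12.4] z 71.0 rot [-3.14e+00  2.00e-03  4.29e-01] F drive [-7.3  7.4] 0.8 gap 0.4
target world [620.   19.2  69. ] tool delta [36.5  0.5  2. ] yaw left -0.001
```

```bash
python3 nudge.py '{"deltas":[[1,-0.2,0,0,0,0],[2,-0.4,0,0,0,0],[3,-0.4,0,0,0,0],[4,-0.4,0,0,0,0]]}'
python3 -c "
from h import *
delta([71,12],69)"
```

```text
clock: 7.45
eef_pos: [602.7, 13.4, 70.5]
eef_rot: [-3.14, 0.005, 0.429]
wrist_force: [-5.5, -0.1, -2.4]
finger_gap: 0.4
finger_force: 3.0
t 7.45 drive [52.9 13.9] z 70.5 rot [-3.14   0.005  0.429] F drive [-5.1  2.2] -2.4 gap 0.4
target world [620.   19.2  69. ] tool delta [18.1  1.9  1.4] yaw left 0.0
```

In the tool's units: 5 mm is 1, 18 mm is 3.6.

```bash
python3 nudge.py '{"deltas":[[1,0,0,0,0,0],[2,0,0,0,0,0],[3,0.2,0,0,0,0],[3.6,0.2,0,0,0,0],[3.6,0.2,0,0,0,0]]}'
python3 -c "
from h import *
p,s=st()
w=np.array(s['wrist_force']);print('contact post x~',((p[:2]-td)@Rd)[0]+18,'q',.35+np.arcsin((((p[:2]-td)@Rd)[0]+18-65)/115))
im,d=manip.camera('scene');cv2.imwrite('pics/s4.png',cv2.resize(im[160:235,200:290,::-1],None,fx=7,fy=7,interpolation=2))
im,d=manip.camera('top');cv2.imwrite('pics/t4.png',cv2.resize(im[150:240,230:330,::-1],None,fx=6,fy=6,interpolation=2))"
```

```text
clock: 7.95
eef_pos: [620.5, 20.0, 70.5]
eef_rot: [-3.141, 0.003, 0.429]
wrist_force: [-8.0, -4.3, -2.1]
finger_gap: 0.4
finger_force: 4.6
t 7.95 drive [71.8 12.5] z 70.5 rot [-3.141e+00  3.000e-03  4.290e-01] F drive [-9.1 -0.6] -2.1 gap 0.4
contact post x~ 89.84298226842881 q 0.5677424512395826
```

View pics/s4.png

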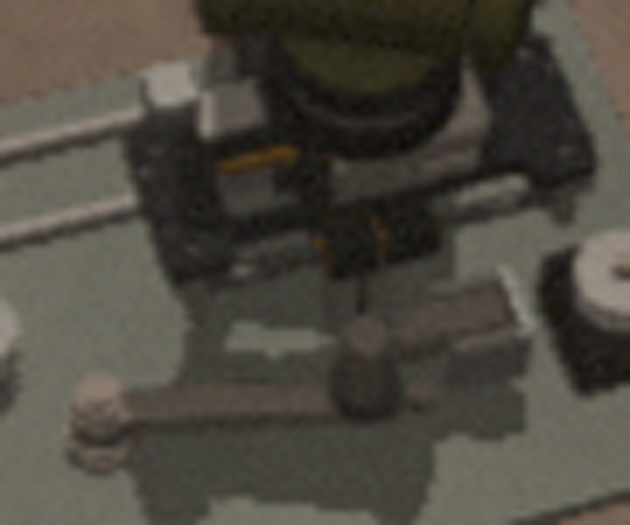

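The picture shows the arm pressed well back, with the toe at (425,397) past the pawl nose at (400,335), which looks fully out. The fingers hold the post, whose top is at (367,333). I'll check the angle and steadiness before handing in.

```bash
python3 nudge.py '{"deltas":[[0,0,0,0,0,0],[0,0,0,0,0,0],[0,0,0,0,0,0],[0,0,0,0,0,0]]}'
python3 -c "
from h import *
st()
P=(ray('scene',[(200+367/7,160+333/7)],[97])[0,:2]-td)@Rd;v=P-[65,-100]
print('post',P.round(1),'r',np.hypot(*v).round(1),'q',(.35+np.arctan2(*v)).round(3))
N=(ray('scene',[(200+400/7,160+340/7)],[47])[0,:2]-td)@Rd;print('pawl nose',N.round(1),'want 75 34')"
```

```text
clock: 8.45
eef_pos: [620.3, 20.0, 70.5]
eef_rot: [-3.141, 0.003, 0.429]
wrist_force: [-6.9, -5.1, -2.2]
finger_gap: 0.5
finger_force: 4.5
t 8.45 drive [71.6 12.6] z 70.5 rot [-3.141e+00  3.000e-03  4.290e-01] F drive [-8.3 -1.7] -2.2 gap 0.5
post [91.5 11.3] r 114.4 q 0.584
pawl nose [71.7 34.1] want 75 34
```

Everything agrees: q is about 0.57–0.58 with the post 114 mm from the pivot (115 given), the pawl nose is out at y 34, and the press is a steady 8.5 N. Handing in.

```bash
python3 -c "
from cell import manip
print(manip.sign_off())"
```

```text
the job is handed in; nothing more can be done
None
```

I handed the job in at about 8.5 s on the robot's clock: the idler block is home against the end stop, and the fingers hold the tensioner arm at about 0.57 rad with about 8.5 N, pawl out behind its toe; the hand-in returned no verdict, and I did not re-measure the bystanders.

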